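# Change the cutter head on a moulder spindle

### The job

Change the blunt cutter head on the upright spindle. The nut is already off: lift off the two spacer collars and lay both flat on the cork mat, take off the blunt head and put it on the peg of the small single-peg block, then fit the other thick head from the two-peg board to the spindle (leave the thin grooving head where it is). Finally put the collars back on the spindle above the new head as they were, wide one first and narrow one on top, everything seated fully down.

Things in the scene. Friction and masses are not known exactly. Their poses are not given: they have to be found in the camera images.
- spindle: Fixed upright spindle on a round grey foot 90 mm across. Origin: centre of the foot's underside, on the axis, z up. Shoulder 47 mm across at z = 26 mm; above it a shaft 20 mm in diameter to z = 88 mm, tapering to 10 mm across at its tip, z = 94 mm. Carries at the start, from the shoulder up: blunt_head, wide_collar, narrow_collar. Bores are 26 mm: 3 mm play all round
- cork_mat: Flat cork mat, 86 (x) x 150 (y) x 4 mm thick, fixed on the bench; the collars are laid anywhere on it meanwhile, side by side. Origin: centre of its underside; top at z = 4 mm
- peg_block: Square wooden block, 80 x 80 x 18 mm, fixed, with one upright wooden peg at its centre, empty at the start: the blunt head goes here. Origin: centre of the underside, on the peg's axis. The peg is 19 mm in diameter, from z = 18 mm up to z = 58 mm, its last 6 mm tapering to 10 mm across
- head_board: Wooden board at the back, 74 (x) x 196 (y) x 18 mm, fixed, with two pegs like the block's at y = -55 and +55 mm: one holds sharp_head, the other groove_head (which is where varies). A loose hexagon nut, 24 mm wide and 11 mm high, lies between them and is not needed. Origin: centre of the underside
- blunt_head: Blunt cutter head, dark steel, on the spindle under the collars: round body 66 mm in diameter and 20 mm high, on it a hub 44 mm in diameter and 14 mm high to hold it by (34 mm in all), 26 mm bore right through; 0.2 to 0.4 kg. Origin: centre of the underside, z along the bore. Seated: origin 26 mm above the spindle's, on a peg 18 mm above that of block or board
- sharp_head: Replacement cutter head, bright steel with two knives, same shape, sizes and weight as blunt_head (body 66 x 20 mm, hub 44 x 14 mm on top, 26 mm bore); on one of the two pegs of head_board at the start. Origin: centre of the underside, z along the bore
- groove_head: Thin grooving head on the other peg of head_board, stays there: disc 66 mm in diameter and only 8 mm thick with four teeth, hub 44 mm in diameter and 14 mm high on top (22 mm in all). Origin: centre of the underside
- wide_collar: Steel spacer collar (ring), 54 mm outer diameter, 14 mm high, 26 mm bore, 0.14 kg. Starts on the spindle, on blunt_head's hub. Origin: centre of the underside; 60 mm above the spindle's origin when seated on a thick head
- narrow_collar: Steel spacer collar (ring), 40 mm outer diameter, 14 mm high, 26 mm bore, 0.08 kg. Starts on the spindle, on wide_collar. Origin: centre of the underside; 74 mm above the spindle's origin when seated on the wide collar

How it is judged:
On the way, in this order (a step that is already met when the one before it is completed fails the run):
1. both collars lie flat on the cork mat, let go (x of wide_collar in the frame of cork_mat between -0.043 and 0.043 m and y of wide_collar in the frame of cork_mat between -0.075 and 0.075 m and z of each of wide_collar, narrow_collar in the frame of cork_mat below 0.008 m and angle between each of wide_collar, narrow_collar's own z axis and vertical below 0.1 rad and x of narrow_collar in the frame of cork_mat between -0.043 and 0.043 m and y of narrow_collar in the frame of cork_mat between -0.075 and 0.075 m and contact force between the fingers and wide_collar below 0.2 N and contact force between the fingers and narrow_collar below 0.2 N), for 0.2 s.
2. the blunt head is seated on the block's peg, let go (horizontal distance between blunt_head and peg_block below 0.006 m and z of blunt_head in the frame of peg_block between 0.0145 and 0.0215 m and angle between blunt_head's own z axis and vertical below 0.1 rad and contact force between the fingers and blunt_head below 0.2 N), for 0.2 s.
3. the sharp head is seated on the spindle's shoulder (horizontal distance between sharp_head and spindle below 0.006 m and z of sharp_head in the frame of spindle between 0.0225 and 0.0295 m and angle between sharp_head's own z axis and vertical below 0.1 rad), for 0.2 s.
At the end, for the whole second after the job is handed in: The spindle carries, from its shoulder up, sharp head, wide collar, narrow collar, and the block's peg the blunt head: each within 3.5 mm of seated height, 6 mm of the axis, 0.1 rad of flat. Grooving head moved under 15 mm. All released, at rest (all of step 2 and all of step 3 and horizontal distance between each of wide_collar, narrow_collar and spindle below 0.006 m and z of wide_collar in the frame of spindle between 0.0565 and 0.0635 m and angle between each of wide_collar, narrow_collar's own z axis and vertical below 0.1 rad and z of narrow_collar in the frame of spindle between 0.0705 and 0.0775 m and distance of groove_head from where it was at the start of the episode below 0.015 m and linear speed of each of sharp_head, wide_collar, narrow_collar, blunt_head, groove_head below 0.02 m/s and contact force between the fingers and sharp_head below 0.2 N and contact force between the fingers and wide_collar below 0.2 N and contact force between the fingers and narrow_collar below 0.2 N and contact force between the fingers and groove_head below 0.2 N); the robot touches nothing.
It fails at once if the grooving head is moved more than 15 mm or tipped (distance of groove_head from where it was at the start of the episode above 0.015 m or angle between groove_head's own z axis and vertical above 0.3 rad).
It also fails if it takes over 120 s, if anything falls off the work surface, if the arm or the gripper's body presses on something with over 40 N, if the wrist force passes 120 N, or if a joint passes its speed limit or range.

### The arm

A 7-joint arm with a two-finger parallel gripper is mounted at the origin on a cart in front of the work surface, level with it; the furniture and walls round the work are solid. World frame = base frame: x ahead of the robot, y to its left, z up, the work surface at z = 0. Lengths are in m, angles in rad, forces in N, time in s.
With the tool pointing down it reaches from about 0.425 to 0.925 m from the base axis. Payload 6.8 kg.
Tool frame: the origin (TCP) lies where the fingers leave the gripper's body, on its centre line; the fingertips stand 80 mm ahead of it and the grasp point (between the pads) lies 61 mm ahead of it; z points along the fingers, y is the line along which they close (so a half turn about z gives the same grasp; the last joint's range is limited). The gripper opens to 88 mm and grips with 3 to 60 N. Pads are 20 mm wide; open, the fingers measure 115 mm over their backs; the gripper's body (75 mm by 178 mm) begins 61 mm behind the grasp point.
Start: joints at [-1.339, 0.477, 0.022, 1.555, -0.011, 1.109, -0.083], TCP at [0.225, 0.636, 0.303] pointing down, gripper open.
Joint ranges: [-2.96, 2.96], [-0.34, 2.1], [-1.41, 1.46], [0.24, 2.44], [-1.37, 4.51], [0.17, 1.92], [-2.96, 2.96]. Speed limits (rad/s): [2.39, 2.39, 3.14, 3.14, 3.14, 3.14, 3.14].

### API

Orientations are given as a unit quaternion [x, y, z, w].
In Python, from bench import ctrl gives the robot as it stands. The module is installed in compiled form; this text tells all that it offers. Calls block until the motion is done:
- ctrl.goto(position, orientation): joint-space move of the TCP to a pose.
- ctrl.line_to(position, ori=None, vel=0.15, until_force=None): straight line of the TCP; ori=None keeps the orientation; vel is the mean speed in m/s. With until_force (N) it stops when the force on the tool has changed by that much, and returns True; else False.
- ctrl.set_joints(angles): joint-space move.
- ctrl.move_gripper(opening, effort=None): opening from 0.0 (shut) to 1.0 (fully open); effort is the grip in N (None keeps the last); returns when the fingers have stopped.
- ctrl.wait(seconds).
- ctrl.solve_ik(position, orientation): joint angles nearest the present ones, or None.
- ctrl.get_state(): the state.
- ctrl.snapshot(name): name is "scene" or "top" or "wrist"; returns a dict with "img" (480x640x3 uint8, red, green, blue), "z_map" (480x640 float32, m along the optical axis (not along the pixel's ray), 0 where there is no reading), "fx", "fy", "cx", "cy" (pixels), "k1" (the pictures are not rectified: a ray, as slopes to the right and down, at radius r is drawn at 1 + k1 r^2 times it, then the intrinsics apply), "position" and "attitude" of the camera in the world; the wrist camera has in their place "hand_eye" (4x4, takes a point from camera to tool coordinates, whose origin is the TCP and whose axes are the flange's). Camera axes: x right, y up, looking along -z (the intrinsics and any distortion apply to the point x, -y, -z); pixel columns grow to the right and rows downward; lengths in m; the calibration is good to about 2 mm. A picture is of the moment at which its call begins: read the wrist's pose just before it.
A pose or a line that the arm cannot do raises ctrl.PlanningError and nothing moves.
- ctrl.finish_job(): hands the job in; it is judged then, once.
Trained networks look in a picture, given as the dict that the camera call returned (one of the last four; its "shot" number tells which), for a name from the list of things; names that differ only in an ending like _2 or _b are one class to them, and where a whole thing is asked for, a point or a joint stands for the part that bears it (a point fixed in the world has none). Each returns a list of dicts, best first, with "score" (0 to 1); they miss things now and then, are a little off and sometimes report something else, mostly with a low value. They report only what shows in the picture. A call takes as long as a camera call.
- ctrl.trace(thing, picture): "region" (480x640 bool, what is visible of it) and "box" ([left, top, right, bottom] in pixels, round what is visible of it).
The state is a dict: "clock": time; "joint_positions": joint angles; "joint_velocities": joint speeds; "joint_efforts": joint torques, N m; "tool_pos": TCP position; "tcp_rot": TCP orientation; "wrist_force": force on the tool from outside, world axes, zero at the start; "torque": the same for the moment, N m; "finger_gap": opening from 0.0 (shut) to 1.0 (fully open); "gripper_force": force on a finger pad.
Only numpy, scipy, OpenCV 4.12 (cv2) and the standard library are available. Lean on these libraries where they do the work, as an engineer would, in place of code of your own. Each camera call takes 0.05 s, during which the arm holds its last target. There are 200 camera calls.

## Working session

There is one attempt and no reset: what is moved stays moved. The work goes in short steps, each a Python script; the robot and the scene stay as the last script left them, time stands still between calls to the robot, and variables do not carry over. Pictures are saved under pics/ and viewed, at most 14 in all, crops included, and the job is handed in when it is done.

```bash
mkdir -p pics
cat > h.py <<'E'
import numpy as np, cv2
from bench import ctrl
from scipy.spatial.transform import Rotation as R
def campose(s, st=None):
    if "hand_eye" in s:
        T=np.eye(4); T[:3,:3]=R.from_quat(st["tcp_rot"]).as_matrix(); T[:3,3]=st["tool_pos"]
        return T@np.array(s["hand_eye"])
    T=np.eye(4); a=np.array(s["attitude"],float)
    T[:3,:3]=a if a.shape==(3,3) else R.from_quat(a).as_matrix()
    T[:3,3]=s["position"]; return T
def rays(s,uv):
    uv=np.asarray(uv,float).reshape(-1,1,2)
    K=np.array([[s["fx"],0,s["cx"]],[0,s["fy"],s["cy"]],[0,0,1]])
    return cv2.undistortPoints(uv,K,np.array([s["k1"],0,0,0,0]),None,None).reshape(-1,2)
def cloud(s,T,mask):
    v,u=np.nonzero(mask&(s["z_map"]>0)); n=rays(s,np.c_[u,v]); z=s["z_map"][v,u]
    P=np.c_[n[:,0]*z,-n[:,1]*z,-z]
    return P@T[:3,:3].T+T[:3,3]
def save(s,name): cv2.imwrite("pics/"+name,s["img"][:,:,::-1])
def snap(n):
    st=ctrl.get_state(); s=ctrl.snapshot(n); return s,campose(s,st)
E
python3 - <<'E'
from h import *
print(ctrl.get_state())
for n in ("scene","top"):
    s,T=snap(n); save(s,n+"0.png"); print(n,{k:s[k] for k in s if k not in("img","z_map")})
    for t in "spindle cork_mat peg_block head_board blunt_head sharp_head groove_head wide_collar narrow_collar".split():
        for d in ctrl.trace(t,s)[:2]:
            P=cloud(s,T,d["region"])
            if len(P)<10: print(t,d["score"],d["box"],len(P));continue
            zt=np.percentile(P[:,2],95); Q=P[P[:,2]>zt-.004]
            print(t,round(d["score"],2),np.round(d["box"]),"ztop",zt.round(4),"c",((np.percentile(Q,2,axis=0)+np.percentile(Q,98,axis=0))/2).round(4), "ext",np.ptp(Q,axis=0).round(3),"all",P.min(0).round(3),P.max(0).round(3))
E
```

```text
{'clock': 0.0, 'joint_positions': array([-1.33912975,  0.47777518,  0.02231955,  1.55638318, -0.01145837,
        1.10931281, -0.08308287]), 'joint_velocities': array([ 0.00175768,  0.00062582, -0.00057817,  0.00033046,  0.00075993,
       -0.00243348, -0.00070372]), 'joint_efforts': array([ 2.96184071e-04, -5.82853174e+01,  1.53439041e+00, -2.72610140e+01,
       -5.44532121e-02,  1.68438727e-02,  1.48567678e-04]), 'tool_pos': array([0.22481059, 0.63600241, 0.30172676]), 'tcp_rot': array([ 1.69029835e-01,  9.85610546e-01, -8.72452504e-04, -7.02591231e-05]), 'wrist_force': array([-0.31731509,  1.14796944, -0.43706879]), 'torque': array([-0.00045167,  0.05845364,  0.00310484]), 'gripper_force': 0.0, 'finger_gap': 0.9986440241206088}
scene {'fx': 541.4155104028038, 'fy': 541.4155104028038, 'cx': 321.8374642575869, 'cy': 238.01589422441396, 'k1': -0.04441341836510407, 'position': array([0.07378979, 0.16075307, 0.69654017]), 'attitude': array([-0.16194424,  0.30901172,  0.82282252, -0.44860775]), 'shot': 1}
spindle 0.97 [320. 239. 376. 300.] ztop 0.0911 c [ 0.4798 -0.159   0.0912] ext [0
[... 1917 characters left out ...]
 -0.1363  0.0544] ext [0.018 0.128 0.01 ] all [ 0.563 -0.235 -0.005] [ 0.644 -0.039  0.06 ]
blunt_head 0.69 [301. 259. 337. 300.] ztop 0.0693 c [ 0.4749 -0.1625  0.0706] ext [0.04  0.052 0.009] all [ 0.448 -0.195  0.008] [ 0.515 -0.13   0.076]
sharp_head 0.8 [253. 204. 289. 238.] ztop 0.0525 c [ 0.6018 -0.0818  0.0513] ext [0.043 0.041 0.007] all [ 0.569 -0.117  0.015] [ 0.634 -0.047  0.056]
groove_head 0.95 [310. 198. 347. 238.] ztop 0.0404 c [ 0.6009 -0.1919  0.0396] ext [0.043 0.042 0.018] all [ 0.566 -0.227  0.012] [ 0.638 -0.158  0.055]
wide_collar 0.75 [304. 265. 334. 296.] ztop 0.0755 c [ 0.4804 -0.1615  0.0741] ext [0.05  0.05  0.008] all [ 0.456 -0.186  0.065] [ 0.507 -0.136  0.079]
```

View pics/scene0.png

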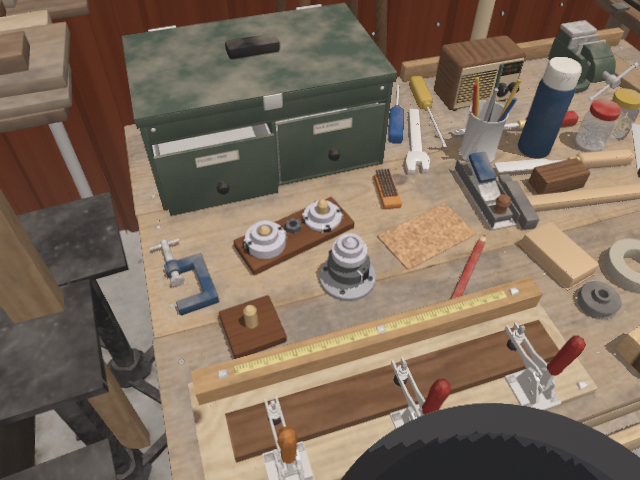

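View pics/top0.png

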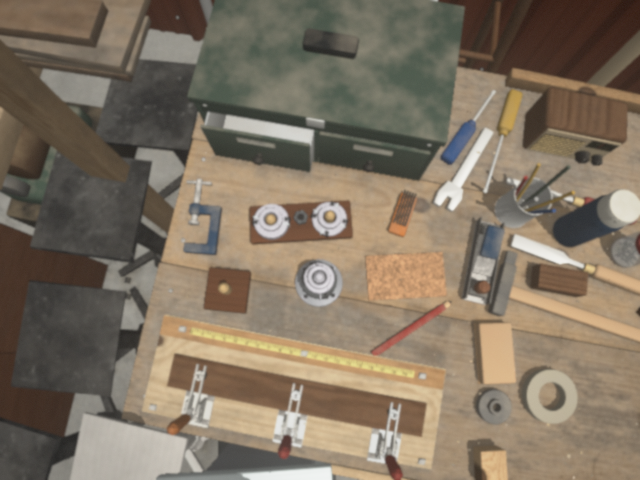

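Run:
```python
from h import *
H=np.full((22,36),-9.)
for n in ("scene","top"):
    s,T=snap(n); P=cloud(s,T,np.ones((480,640),bool))
    i=((P[:,0]-.34)/.02).astype(int); j=((.2-P[:,1])/.02).astype(int)
    m=(P[:,0]>.34)&(P[:,1]<.2)&(i<22)&(j<36)&(P[:,2]<.4)
    np.maximum.at(H,(i[m],j[m]),P[m,2])
print("cm heights; cols y=.19 .. -.51")
for k in range(22): print("%.2f"%(.35+.02*k),' '.join("%3d"%(max(-99,v*1000)) for v in H[k]))
for q in ([0,1,0,0],[1,0,0,0]):
  for p in ([.48,-.16,.3],[.48,.01,.25],[.6,-.08,.15],[.48,-.37,.15]):
    a=ctrl.solve_ik(p,q); print(q,p,None if a is None else np.round(a,2))
s,T=snap("wrist"); print(np.round(s["hand_eye"],3),s["fx"],s["k1"])
```

```text
cm heights; cols y=.19 .. -.51
0.35   3   3  20  21  39  40  64  66  39  38  39  47  54  54  55  56  59  57  56  56  54  54  51  12  10   4   4  13   3   3   3   4  31  31  32  31
0.37   2   4  19  20  39  40  37  28  52  54  55  55  56  56  56  55  54  54  53   3   2   3   4   9  11  10  10   4   3   3   3   3  31  31  31  30
0.39   1   4  19  21  53  54  54  56  55  56  57  55  55  54  54  16   2   3   4   4   3   3  15  12   3  10  11  11  12   3   3   3  28  29  30  28
0.41   0   2   3  53  54  58  56  56  55  54  54  50   2   2   3   3   4   3   3   3   3  13   4   3   5   4   3  10  15  11   8   3   2  31  29  28
0.43 -99   3   3  53  55  54  53  53  10  19  21  19   4   4   4   3   2  11  12   3   3   3   3   3   7   3   3   4   4   9   9  32  50  50  31  32
0.45 -99   3   3  17   3   6   3  21  20  21  21  19   3   2   3   3  46  75  77  48   3   3   6   7   8   8   7   6   7   6   5  31  53  53  31  30
0.47 -99   4   3   3   3   3   3  21  48  61  21  21   3   3   2  12  76  94  95  87  11   3   6   7   6  12   7   9   7   7   5  23  32  26  32  31
0.49 -99  -4   3   3   3  
[... 2281 characters left out ...]
03]
[0, 1, 0, 0] [0.48, 0.01, 0.25] [-0.55  0.23  0.47  2.09 -0.14  0.85  1.57]
[0, 1, 0, 0] [0.6, -0.08, 0.15] [-0.27  0.58  0.41  1.87 -0.32  0.76  1.88]
[0, 1, 0, 0] [0.48, -0.37, 0.15] [ 0.03  0.66  0.73  1.88 -0.59  0.82  2.65]
[1, 0, 0, 0] [0.48, -0.16, 0.3] [-0.59  0.28  0.95  2.   -0.28  0.99 -1.07]
[1, 0, 0, 0] [0.48, 0.01, 0.25] [-0.93  0.32  0.94  2.11 -0.34  0.87 -1.36]
[1, 0, 0, 0] [0.6, -0.08, 0.15] [-0.47  0.65  0.7   1.88 -0.57  0.81 -1.04]
[1, 0, 0, 0] [0.48, -0.37, 0.15] [-0.15  0.84  1.05  1.89 -0.89  0.98 -0.24]
[[-0.     0.953  0.302  0.084]
 [ 1.     0.001 -0.     0.   ]
 [-0.001  0.302 -0.953 -0.083]
 [ 0.     0.     0.     1.   ]] 414.628028483967 -0.07666823731229112
```

```bash
cat >> h.py <<'E'
Q=[0,1,0,0]
def slab(P,c,r,z0,z1):
    """centre of the points of a level ring/disc: min enclosing circle of robustified slab points, and their mean"""
    S=P[(np.hypot(*(P[:,:2]-c).T)<r)&(P[:,2]>z0)&(P[:,2]<z1)]
    if len(S)<15: return None
    # drop stragglers: rasterise on 1 mm grid, keep the largest blob
    g=np.zeros((200,200),np.uint8); ij=((S[:,:2]-c)*1000+100).astype(int); g[ij[:,0],ij[:,1]]=1
    g=cv2.morphologyEx(g,cv2.MORPH_CLOSE,np.ones((5,5))); g=cv2.morphologyEx(g,cv2.MORPH_OPEN,np.ones((3,3)))
    n=cv2.findNonZero(g)
    if n is None: return None
    (b,a),rad=cv2.minEnclosingCircle(n)
    return np.r_[np.array([a-99.5,b-99.5])/1000+c, rad/1000, np.median(S[:,2]), len(S)]
E
python3 - <<'E'
from h import *
ctrl.goto([.42,.3,.33],Q)
for nm,c in (("peg",[.479,.012]),("sharp",[.600,-.081]),("spin",[.481,-.161])):
    c=np.array(c)
    for k,(dx,dy) in enumerate(((0,0),(-.03,.02))):
        ctrl.goto([max(c[0]+dx,.44),c[1]+dy,.28],Q); ctrl.wait(.3)
        s,T=snap("wrist"); P=cloud(s,T,np.ones((480,640),bool)); np.savez(f"{nm}{k}.npz",P=P,img=s["img"])
        if k==0: save(s,nm+"_w.png")
        sl={"peg":[(.013,.023,.06),(.053,.063,.02)],"sharp":[(.033,.043,.05),(.048,.0565,.035)],"spin":[(.042,.05,.06),(.071,.078,.04),(.084,.0905,.03),(.091,.099,.02)]}[nm]
        for a,b,r in sl: 
            v=slab(P,c,r,a,b); print(nm,k,(a,b),None if v is None else v.round(4))
print(ctrl.get_state()["clock"])
E
```

```text
peg 0 (0.013, 0.023) [4.790e-01 1.100e-02 5.530e-02 1.850e-02 7.842e+03]
peg 0 (0.053, 0.063) [4.795e-01 1.150e-02 9.500e-03 5.680e-02 3.990e+02]
peg 1 (0.013, 0.023) [4.794e-01 1.190e-02 5.510e-02 1.850e-02 7.225e+03]
peg 1 (0.053, 0.063) [4.791e-01 1.190e-02 9.200e-03 5.680e-02 3.570e+02]
sharp 0 (0.033, 0.043) [ 6.010e-01 -8.000e-02  3.580e-02  3.860e-02  2.772e+03]
sharp 0 (0.048, 0.0565) [ 6.015e-01 -8.000e-02  2.240e-02  5.250e-02  1.838e+03]
sharp 1 (0.033, 0.043) [ 6.013e-01 -7.950e-02  3.540e-02  3.860e-02  2.548e+03]
sharp 1 (0.048, 0.0565) [ 6.014e-01 -7.990e-02  2.220e-02  5.250e-02  1.727e+03]
spin 0 (0.042, 0.05) [ 4.786e-01 -1.608e-01  3.350e-02  4.640e-02  1.355e+03]
spin 0 (0.071, 0.078) [ 4.819e-01 -1.607e-01  2.720e-02  7.440e-02  1.619e+03]
spin 0 (0.084, 0.0905) [ 4.820e-01 -1.610e-01  2.030e-02  8.840e-02  1.701e+03]
spin 0 (0.091, 0.099) [ 4.815e-01 -1.615e-01  8.900e-03  9.380e-02  3.850e+02]
spin 1 (0.042, 0.05) [ 4.786e-01 -1.602e-01  3.380e-02  4.650e-02  1.441e+03]
spin 1 (0.071, 0.078) [ 4.820e-01 -1.610e-01  2.710e-02  7.440e-02  1.405e+03]
spin 1 (0.084, 0.0905) [ 4.822e-01 -1.610e-01  2.030e-02  8.830e-02  1.616e+03]
spin 1 (0.091, 0.099) [ 4.817e-01 -1.608e-01  8.200e-03  9.380e-02  3.560e+02]
8.0167
```

View pics/spin_w.png

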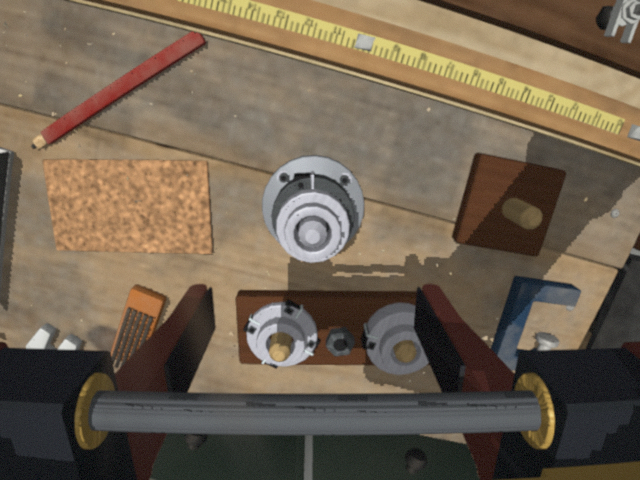

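```bash
cat >> h.py <<'E'
SP=np.array([.4818,-.1611]); PEG=np.array([.4793,.0117]); SH=np.array([.6014,-.080])
MW=np.array([.4825,-.290]); MN=np.array([.4825,-.368])
def rep(t):
    s=ctrl.get_state(); print(t,"t%.1f"%s["clock"],np.round(s["tool_pos"],4),"gap %.1fmm"%(s["finger_gap"]*88),"F",np.round(s["wrist_force"],1),"g %.1f"%s["gripper_force"])
def hi(xy,z=.24,vel=.25):  # lateral travel at height
    p=ctrl.get_state()["tool_pos"]; z=max(z,.05)
    if abs(p[2]-z)>.002: ctrl.line_to([p[0],p[1],z],Q,vel=.15)
    ctrl.line_to([xy[0],xy[1],z],Q,vel=vel)
def pick(xy,tip,op,eff,up=.25):
    hi(xy,up); ctrl.move_gripper(op); ctrl.line_to([*xy,tip+.10],Q,vel=.2); ctrl.line_to([*xy,tip+.08],Q,vel=.05)
    ctrl.move_gripper(0,eff); rep("gripped"); ctrl.line_to([*xy,tip+.10],Q,vel=.05); ctrl.line_to([*xy,up],Q,vel=.15); rep("lifted")
def put(xy,tip,op,up=.25,slow=.03,force=8):
    """tip: finger tip height when seated; stops early on force"""
    hi(xy,up); ctrl.line_to([*xy,tip+.08+slow],Q,vel=.15); ctrl.wait(.2)
    hit=ctrl.line_to([*xy,tip+.08],Q,vel=.04,until_force=force); rep(f"down hit={hit}"); return hit
def letgo(op,up=.25):
    ctrl.move_gripper(op); p=ctrl.get_state()["tool_pos"]
    ctrl.line_to([p[0],p[1],p[2]+.03],Q,vel=.08); ctrl.line_to([p[0],p[1],up],Q,vel=.2)
E
python3 - <<'E'
from h import *
pick(SP,.0775,1.0,20)
put(MN,.0085,.7); letgo(.7)
s,T=snap("wrist"); save(s,"n1.png"); P=cloud(s,T,np.ones((480,640),bool)); print(slab(P,MN,.04,.013,.025))
rep("end")
E
```

```text
gripped t10.8 [ 0.4818 -0.1611  0.1575] gap 39.5mm F [-0.2  0.3  0.5] g 20.0
lifted t11.9 [ 0.4814 -0.1608  0.2494] gap 39.9mm F [ 0.2  0.2 -1. ] g 20.0
down hit=False t15.0 [ 0.4826 -0.3681  0.0886] gap 39.4mm F [0.6 0.  0. ] g 20.0
[ 4.82654930e-01 -3.67450706e-01  2.02480793e-02  1.82606204e-02
  1.19000000e+03]
end t17.0 [ 0.4819 -0.3673  0.2484] gap 61.7mm F [ 0.1  1.  -0.1] g 0.0
```

View pics/n1.png

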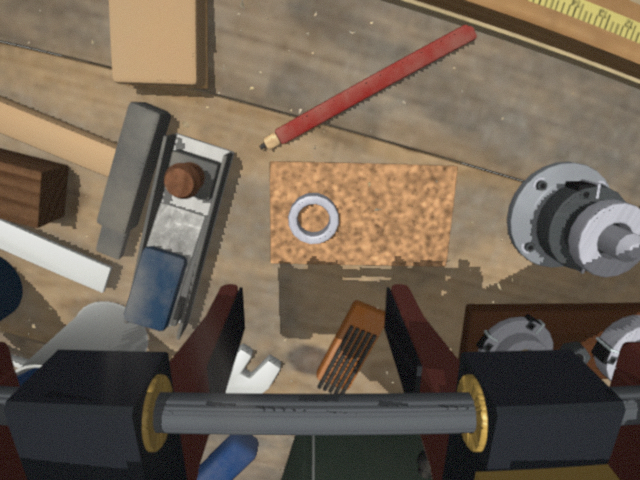

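Run:
```python
from h import *
pick(SP,.0635,1.0,25)
put(MW,.0085,.8); letgo(.8)
s,T=snap("wrist"); P=cloud(s,T,np.ones((480,640),bool)); print("wide",slab(P,MW,.035,.013,.025)); print("narrow",slab(P,MN,.03,.013,.025))
pick(SP,.0490,.9,45)
hit=put(PEG,.0412,.8,slow=.06,force=12)
s,T=snap("wrist"); P=cloud(s,T,np.ones((480,640),bool)); save(s,"b1.png")
rep("end")
```

```text
gripped t20.3 [ 0.4819 -0.1611  0.1436] gap 52.8mm F [-0.1  0.2  0.6] g 25.0
lifted t21.6 [ 0.4813 -0.1608  0.2493] gap 52.9mm F [-0.3  0.2 -1.6] g 25.0
down hit=False t24.4 [ 0.4826 -0.2901  0.0886] gap 52.9mm F [ 0.1 -0.5 -1.5] g 25.0
wide [ 4.82533951e-01 -2.89185188e-01  2.72456951e-02  1.84430772e-02
  2.78500000e+03]
narrow [ 4.82608109e-01 -3.67459457e-01  2.03389473e-02  1.81039303e-02
  1.20300000e+03]
gripped t29.2 [ 0.4818 -0.1611  0.1291] gap 43.2mm F [0.5 0.7 0.6] g 45.0
lifted t30.6 [ 0.4813 -0.1608  0.2492] gap 42.8mm F [ 0.5  0.8 -3.2] g 45.0
down hit=False t33.9 [0.4794 0.0117 0.1214] gap 43.2mm F [-0.8 -0.5 -2.6] g 45.0
end t33.9 [0.4794 0.0118 0.1214] gap 43.3mm F [-0.8  0.5 -3. ] g 45.0
```

View pics/b1.png

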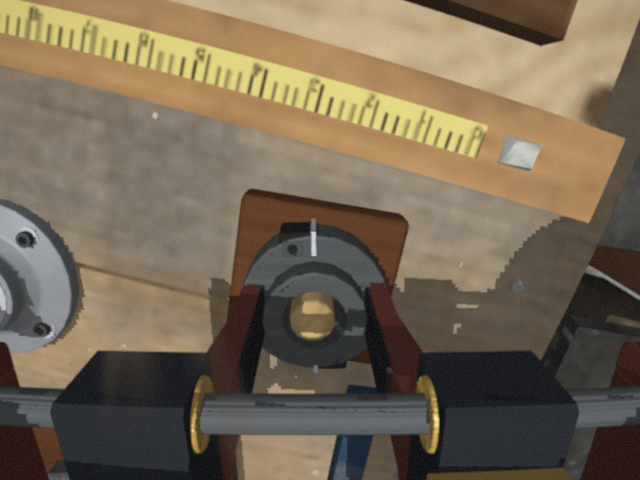

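Run:
```python
from h import *
letgo(.7)
s,T=snap("wrist"); P=cloud(s,T,np.ones((480,640),bool)); print("blunt hub",slab(P,PEG,.03,.048,.0565),"body",slab(P,PEG,.05,.034,.044))
hi(SP,.28); ctrl.wait(.2); s,T=snap("wrist"); P=cloud(s,T,np.ones((480,640),bool)); print("shoulder",slab(P,SP,.03,.021,.031),"tip",slab(P,SP,.02,.091,.099))
pick(SH,.0412,.9,45)
hit=put(SP,.0494,.8,slow=.085,force=12)
s,T=snap("wrist"); save(s,"s1.png")
```

```text
blunt hub [4.79425000e-01 1.24678604e-02 2.20268230e-02 5.24283027e-02
 2.22400000e+03] body [4.79800000e-01 1.27000000e-02 3.60452080e-02 3.85097928e-02
 3.30600000e+03]
shoulder [ 4.81757222e-01 -1.60914613e-01  2.38940582e-02  2.68002989e-02
  1.56300000e+03] tip [ 4.82017392e-01 -1.60882608e-01  8.20845604e-03  9.36756741e-02
  3.82000000e+02]
gripped t40.6 [ 0.6015 -0.0801  0.1213] gap 42.8mm F [-0.5 -0.4  1. ] g 45.0
lifted t42.0 [ 0.6008 -0.0798  0.249 ] gap 43.1mm F [ 0.2  0.6 -3.8] g 45.0
down hit=False t45.6 [ 0.4819 -0.1611  0.1295] gap 42.9mm F [ 0.  -0.2 -3. ] g 45.0
```

View pics/s1.png

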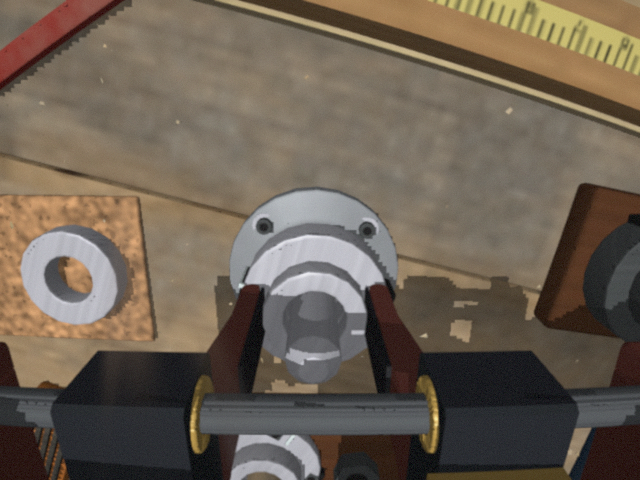

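Run:
```python
from h import *
letgo(.7)
s,T=snap("wrist"); P=cloud(s,T,np.ones((480,640),bool)); print("sharp hub",slab(P,SP,.03,.056,.0645),"body",slab(P,SP,.05,.042,.052))
pick(MW,.0080,.85,25)
put(SP,.0646,.8,slow=.05,force=8); letgo(.8)
s,T=snap("wrist"); P=cloud(s,T,np.ones((480,640),bool)); print("wide",slab(P,SP,.04,.070,.079))
pick(MN,.0080,.7,20)
put(SP,.0786,.7,slow=.04,force=8); letgo(.7)
s,T=snap("wrist"); save(s,"f1.png"); P=cloud(s,T,np.ones((480,640),bool))
print("narrow",slab(P,SP,.035,.084,.0905),"wide",slab(P,SP,.04,.070,.079))
rep("end")
```

```text
sharp hub [ 4.81495396e-01 -1.60492471e-01  2.21775761e-02  6.03560119e-02
  1.74600000e+03] body [ 4.81800000e-01 -1.60100000e-01  3.57841721e-02  4.65120233e-02
  3.39000000e+03]
gripped t50.3 [ 0.4826 -0.2901  0.0882] gap 52.4mm F [-0.2  0.8  0.9] g 25.0
lifted t52.0 [ 0.482  -0.2896  0.2491] gap 52.6mm F [ 0.2 -0.3 -2.3] g 25.0
down hit=False t54.8 [ 0.482  -0.1612  0.1449] gap 52.9mm F [-0.2  0.6 -1.5] g 25.0
wide [ 4.81983739e-01 -1.60463853e-01  2.72701302e-02  7.44435130e-02
  3.88100000e+03]
gripped t59.6 [ 0.4826 -0.3681  0.0882] gap 39.6mm F [-0.2  0.8  0.8] g 20.0
lifted t61.3 [ 0.4821 -0.3675  0.249 ] gap 39.4mm F [ 0.4 -0.7 -0.5] g 20.0
down hit=False t64.1 [ 0.4819 -0.1612  0.1588] gap 39.8mm F [-0.6  0.4 -1.1] g 20.0
narrow [ 4.82079572e-01 -1.60530107e-01  2.01887169e-02  8.83393709e-02
  2.08100000e+03] wide [ 4.81940625e-01 -1.60467187e-01  2.72186565e-02  7.44745250e-02
  1.97500000e+03]
end t65.7 [ 0.4813 -0.1607  0.2492] gap 61.6mm F [-0.3  0.6  0.1] g 0.0
```

View pics/f1.png

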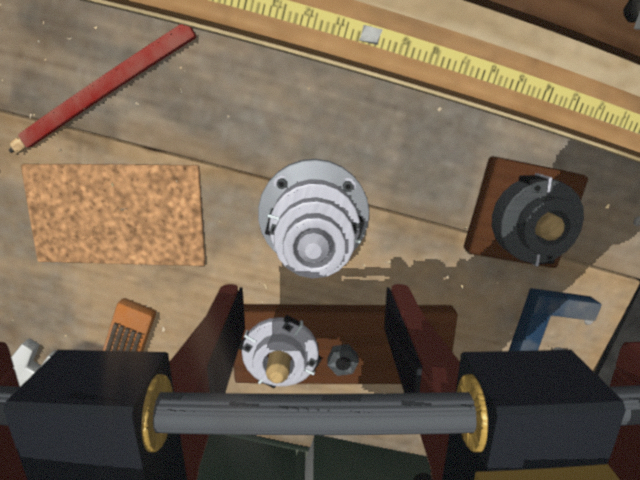

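The picture shows the full stack on the spindle at (315,240), the blunt head on its peg at (540,222) and the grooving head still in place at (280,352). The measured heights match the seated ones.

```bash
python3 -c "
from h import *
ctrl.wait(.5); print(ctrl.finish_job())"
```

```text
the job is handed in; nothing more can be done
None
```

The head change is done and handed in: the sharp head, wide collar and narrow collar are seated on the spindle, the blunt head is on the block's peg, and the grooving head was left where it was; `finish_job()` returned no verdict.

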